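# Hold the green glaze sample flush on the tilted colour reader

## Robot

A 6-joint arm with a two-finger parallel gripper is mounted at the origin on the work surface. World frame = base frame: x ahead of the robot, y to its left, z up, the work surface at z = 0. Lengths are in m, angles in rad, forces in N, time in s.
With the tool pointing down it reaches from about 0.325 to 1 m from the base axis. Payload 5.1 kg.
Tool frame: the origin (TCP) lies midway between the tips of the shut fingers; the grasp point (between the pads) lies 19 mm behind it; y points along the fingers, z is the direction in which the jaws open and shut, and the axes are right-handed (so a half turn about y gives the same grasp; the last joint's range is limited). The gripper opens to 85 mm and grips with 20 to 120 N. Pads are 22 mm wide; open, the fingers measure 114 mm over their backs; the gripper's body (76 mm by 85 mm) begins 54 mm behind the grasp point. The pads swing forward as they close: fully open they stand 13 mm farther back than shut.
Start: joints at [-1.281, 0.124, 1.65, -0, 1.367, -0.083], TCP at [0.237, -0.605, 0.231] pointing down, gripper open.
Joint ranges: [-2.61, 2.61], [-1.02, 2.33], [0.03, 2.71], [-1.35, 4.49], [0.32, 2.68], [-2.91, 2.91]. Speed limits (rad/s): [2.57, 2.57, 3.14, 3.14, 3.14, 3.14].

## Interface

Orientations are given as a rotation vector (axis times angle).
In Python, from cell import readout, viewer, env gives the robot as it stands.
- The arm moves only by the tool jog_arm, never from a script. Its argument "targets" is a list of rows, each an object with "translation": the shift along the world's x, y, z in cm, a list of three; "turn": the turn, a rotation vector about the world's x, y, z in degrees, a list of three; "jaw": the opening, from -1 (shut) to 1 (fully open), so that 0 is half open. In form: [{"translation": [tx, ty, tz], "turn": [wx, wy, wz], "jaw": jaw}, ...]. A call has 1 to 20 rows; each row is the pose to reach, as a shift and turn from the pose commanded when the call began; what a row does not reach only later rows make up. A row lasts 1/8 s, in which the tool goes at most 62.5 mm and 10.7 degrees, less where a joint would pass 70% of its speed; a pose out of reach is approached as far as the arm can. A call with a gripper value outside its range is refused whole. The fingers move at their own pace and stop on an object; the grip force is fixed at half the most. Time passes only in rows, so rows that repeat a pose let the fingers close. It gives the time, the measured TCP pose, the force and the opening at its end, in the units of the state.
- readout.read_state(): the state, without advancing time (a new reading comes with each control period).
- viewer.read_camera(name): name is "scene" or "top" or "wrist"; returns a dict with "img" (400x640x3 uint8, red, green, blue), "K" (3x3 intrinsics, pixels), "extrinsics" (4x4, takes a point from world to camera coordinates). Camera axes: x right, y up, looking along -z (the intrinsics and any distortion apply to the point x, -y, -z); pixel columns grow to the right and rows downward; lengths in m; the calibration is good to about 2 mm. A picture is of the moment at which its call begins. There is no depth.
- env.job_done(): hands the job in, once; it reports no verdict.
The state is a dict: "clock": time; "q": joint angles; "qvel": joint speeds; "effort": joint torques, N m; "tool_pos": TCP position; "tcp_rot": TCP orientation; "contact_force": force on the tool from outside, world axes, zero at the start; "moment": the same for the moment, N m; "grip_width": finger opening in m.
Only numpy, scipy, OpenCV 4.12 (cv2) and the standard library are available. Lean on these libraries where they do the work, as an engineer would, in place of code of your own. Each camera call takes 0.05 s, during which the arm holds its last target.

## Task

Pick up the green glaze sample slide by its wooden rib and hold its underside flush against the sloped white face of the colour reader, centred and square on it, gently pressing the sprung face about halfway in. Finish while still gripping and pressing the slide there: do not let go. Do not change the reader's tilt, and leave the other slides, the cups and the caddy where they are.

Things in the scene. Friction and masses are not known exactly. Their poses are not given: they have to be found in the camera images.
- slide_green: the slide to use: flat green tile 80 (own x) x 60 (y) x 8 (z) mm, with an upright wooden rib on top, 40 (x) x 12 (y) x 32 mm high, centred; rib top 40 mm above the underside. About 120 g. Lies rib up on a 6 mm board. Origin: centre of the underside, z up. Either half turn about z is fine. Gripped lightly across the rib it pivots a little between the pads and settles flush when pressed
- green_grip (a point): middle of the green slide's rib, 24 mm above the centre of its underside, axes as the slide's
- face_center (a point): centre of the outer surface of the reader's reading face, a flat white plate 110 (own x, up and down the slope) x 90 (y, level) mm with a dark round window; z is its outward normal. Slopes down towards -x, the robot's side, 20 to 40 degrees from level, different each time, as is the heading. Centre 39 mm from the tilt pivot, 100 mm above the table. The slide's long side goes up and down the slope
- reader: the colour reader: grey base 160 (x) x 150 (y) x 45 mm standing on the table, with a yoke 115 mm high whose two cheeks (outer faces 64 mm either side of the middle) carry the tilting head and, on it, the sprung white face; origin under the tilt pivot on the table, x pointing away from its front
- read_face (a joint): how far the sprung face is pressed in along its inward normal: 0 free, 0.012 m fully in against a hard stop. Spring 600 N/m, preloaded: it begins to move at a contact force of about 2.3 N (more than the slide's weight); halfway in, 6 mm, takes about 6 N, of which the slide's weight gives 1 N and the robot's push 5 N
- head_edge (a point): middle of the front end of the grey tilting head behind the face, 60 mm from the tilt pivot; the head is held by a stiff friction hinge and must stay as it is
- slide_brown: brown slide, same shape and origin as the green one; leave alone
- slide_blue: blue slide, same shape and origin as the green one; leave alone
- cup0: small clay cup, 64 mm wide, 42 mm high, origin under its centre; leave alone
- cup1: small clay cup like cup0; leave alone
- cup2: small clay cup like cup0; leave alone
- caddy: dark lidded tea caddy, 92 mm wide, 90 mm high, origin under its centre; leave alone
- paper_cup: white paper cup, 76 mm wide, 95 mm high, origin under its centre; leave alone
Not all that is in view belongs to the job. Of the things like the slide_green, leave any that is orange or red; of the rest the smaller one is meant.

How it is judged:
On the way:
1. the green slide is gripped by its rib and lifted, not yet at the reading face (height (world z) of slide_green above 0.03 m and distance between the grasp point and green_grip below 0.03 m and contact force between slide_green and the fingers above 0.5 N and distance between slide_green and face_center above 0.02 m), for 0.1 s.
At the end, for the whole second after the job is handed in: The gripper holds the green slide by its rib, at rest, its underside on the reading face: within 0.06 rad of flush, within 0.14 rad of square, within 13 mm of centred in each direction, within 3 mm of touching, with the face pressed in 2.5 to 10.5 mm of its 12 mm (angle between the z axis of slide_green and the z axis of face_center, either way round below 0.06 rad and angle between the x axis of slide_green and the x axis of face_center, either way round below 0.14 rad and x of slide_green in the frame of face_center between -0.013 and 0.013 m and y of slide_green in the frame of face_center between -0.013 and 0.013 m and z of slide_green in the frame of face_center between -0.003 and 0.003 m and value of joint read_face between 0.0025 and 0.0105 m and distance between the grasp point and green_grip below 0.03 m and contact force between slide_green and the fingers above 0.5 N and linear speed of slide_green below 0.01 m/s); the arm keeps its last pose, push and grip.
It fails at once if the reader's tilt is changed (head edge moved over 6 mm) (distance of head_edge from where it was at the start of the episode above 0.006 m).
It fails at once if the face is rammed (over 40 N) (contact force between slide_green and reader above 40 N).
It fails at once if a bystander is moved over 30 mm (distance of any of slide_brown, slide_blue, cup0, cup1, cup2, caddy, paper_cup from where it was at the start of the episode above 0.03 m).
It also fails if it takes over 42 s, if anything falls off the work surface, if the arm or the gripper's body presses on something with over 40 N, if the wrist force passes 120 N, or if a joint passes its speed limit or range.

## Working session

There is one attempt and no reset: what is moved stays moved. The work goes in short steps, Python scripts to look and compute and a tool call to move; the robot and the scene stay as the last step left them, time stands still between calls to the robot, and variables do not carry over. Pictures are saved under pics/ and viewed, and the job is handed in when it is done.

Besides the shell and the picture viewer there is one more tool, called after "Call:" as name(argument=value, ...) on one line, values as JSON. jog_arm: Moves the arm, as the interface text tells. Its arguments: {"type":"object","properties":{"targets":{"type":"array"}},"required":["targets"]}

```bash
ls; mkdir -p pics
python3 - <<'E'
from cell import readout, viewer, env
import cv2, numpy as np
print(readout.read_state())
for n in ["scene","top","wrist"]:
    c=viewer.read_camera(n); cv2.imwrite(f"pics/{n}0.png",c["img"][:,:,::-1]); print(n,c["K"].tolist(),np.round(c["extrinsics"],4).tolist(),c.keys())
    np.savez(f"pics/{n}0.npz",**{k:v for k,v in c.items() if k in("img","K","extrinsics")})
E
```

```text
pics
{'clock': 0.0, 'q': array([-1.28058513e+00,  1.24531504e-01,  1.65168430e+00, -6.81137576e-06,
        1.36750802e+00, -8.25661231e-02]), 'qvel': array([-9.31102162e-06,  8.99269710e-04, -5.84705919e-04, -6.20627203e-04,
       -8.21594753e-04,  7.44620854e-04]), 'effort': array([-1.07336917e-03, -4.23612177e+01, -3.65458131e+01, -1.92636326e-04,
        6.98376636e-03, -2.71118147e-06]), 'tool_pos': array([ 0.23654658, -0.60476701,  0.23002985]), 'tcp_rot': array([-0.38075172,  2.02000213, -2.01565098]), 'contact_force': array([-0.05903015, -1.0020053 , -0.42918251]), 'moment': array([-0.01222227, -0.04312757,  0.02479838]), 'grip_width': 0.08589813767117932}
scene [[397.2395761009342, 0.0, 321.275031980865], [0.0, 397.2395761009342, 203.51377742012713], [0.0, 0.0, 1.0]] [[0.8656, 0.5007, 0.0045, -0.4387], [-0.2878, 0.4901, 0.8228, 0.1318], [0.4098, -0.7135, 0.5684, -1.4734], [0.0, 0.0, 0.0, 1.0]] dict_keys(['img', 'K', 'extrinsics'])
top [[471.1960203305269, 0.0, 320.4790920260069], [0.0, 471.1960203305269, 198.79863630132604], [0.0, 0.0, 1.0]] [[0.0188, -0.9998, -0.0055, -0.1314], [0.9847, 0.0176, 0.1733, -0.569], [-0.1732, -0.0087, 0.9848, -1.453], [0.0, 0.0, 0.0, 1.0]] dict_keys(['img', 'K', 'extrinsics'])
wrist [[295.6883261197515, 0.0, 317.5044584992192], [0.0, 295.6883261197515, 196.72228035533047], [0.0, 0.0, 1.0]] [[0.3634, -0.9316, -0.0019, -0.6485], [0.885, 0.3458, -0.3116, 0.0404], [0.2909, 0.1116, 0.9502, -0.3795], [0.0, 0.0, 0.0, 1.0]] dict_keys(['img', 'K', 'extrinsics'])
```

View pics/scene0.png

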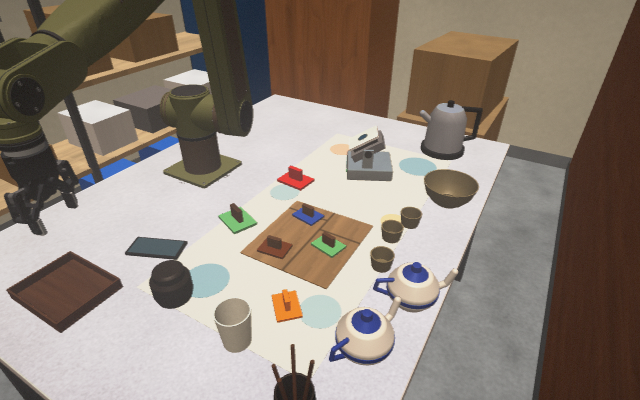

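View pics/top0.png

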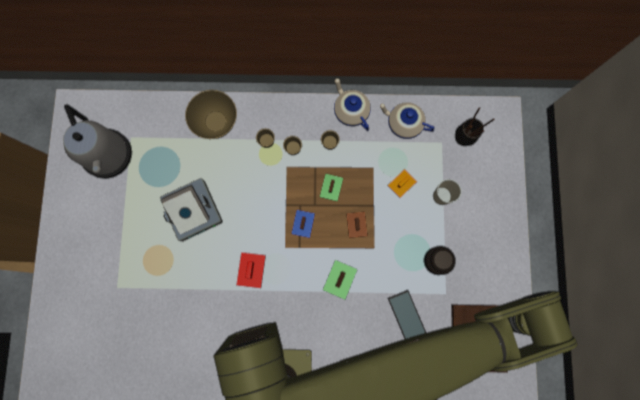

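View pics/wrist0.png

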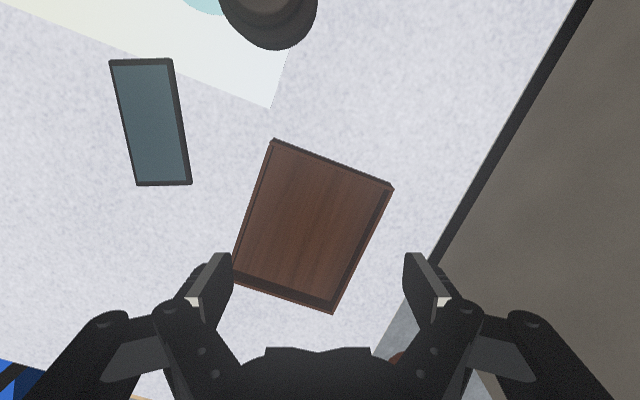

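The scene has two green slides. One is on the board at top (331,187) / scene (328,243), and a larger one is on the cloth at top (340,279) / scene (237,218). There are also red (251,270) and orange (402,183) ones to leave alone. The one on the board looks smaller, so I'll measure and confirm with a crop.

```bash
cat > h.py <<'E'
import numpy as np, cv2
from scipy.spatial.transform import Rotation as R
def load(n): d=np.load(n); return d["img"],d["K"],d["extrinsics"]
def proj(P,K,E):
    P=np.atleast_2d(P); c=P@E[:3,:3].T+E[:3,3]; p=np.c_[c[:,0],-c[:,1],-c[:,2]]@K.T
    return p[:,:2]/p[:,2:]
def ray(uv,K,E):
    uv=np.atleast_2d(np.asarray(uv,float)); d=np.c_[uv,np.ones(len(uv))]@np.linalg.inv(K).T
    d=np.c_[d[:,0],-d[:,1],-d[:,2]]@E[:3,:3]; d/=np.linalg.norm(d,axis=1)[:,None]
    return -E[:3,:3].T@E[:3,3],d
def onz(uv,z,K,E):
    o,d=ray(uv,K,E); return o+d*((z-o[2])/d[:,2])[:,None]
def tri(obs): # [(uv,K,E)...]
    A=np.zeros((3,3));b=np.zeros(3);L=[]
    for uv,K,E in obs:
        o,d=ray(uv,K,E); d=d[0]; M=np.eye(3)-np.outer(d,d); A+=M;b+=M@o; L.append((o,M))
    p=np.linalg.solve(A,b); return p,[float(np.linalg.norm(M@(p-o))) for o,M in L]
E
python3 - <<'E'
from h import *
img,K,E=load("pics/top0.npz")
hsv=cv2.cvtColor(img,cv2.COLOR_RGB2HSV)
m=cv2.inRange(hsv,(45,80,60),(75,255,255))
cs,_=cv2.findContours(m,cv2.RETR_EXTERNAL,cv2.CHAIN_APPROX_NONE)
for c in cs:
    if cv2.contourArea(c)<60: continue
    for z in (0.014,):
        w=onz(c[:,0,:],z,K,E); r=cv2.minAreaRect((w[:,:2]*1000).astype(np.float32)); print(cv2.contourArea(c),cv2.boundingRect(c),r)
a=cv2.resize(img[150:310,280:400],None,fx=5,fy=5,interpolation=cv2.INTER_CUBIC)[:,:,::-1]
cv2.imwrite("pics/green_crop.png",cv2.resize(a,(450,600)))
b=cv2.resize(img[165:255,145:245],None,fx=6,fy=6,interpolation=cv2.INTER_CUBIC)[:,:,::-1]
cv2.imwrite("pics/reader_top.png",b)
img,K,E=load("pics/scene0.npz")
b=cv2.resize(img[120:190,330:410],None,fx=8,fy=8,interpolation=cv2.INTER_CUBIC)[:,:,::-1]
cv2.imwrite("pics/reader_scene.png",b)
E
```

```text
652.0 (324, 262, 32, 36) ((319.67333984375, -185.73049926757812), (71.3197021484375, 97.16728973388672), 68.43450927734375)
397.0 (320, 174, 23, 27) ((617.2684326171875, -154.27081298828125), (59.014678955078125, 80.3104019165039), 76.91036224365234)
```

View pics/green_crop.png

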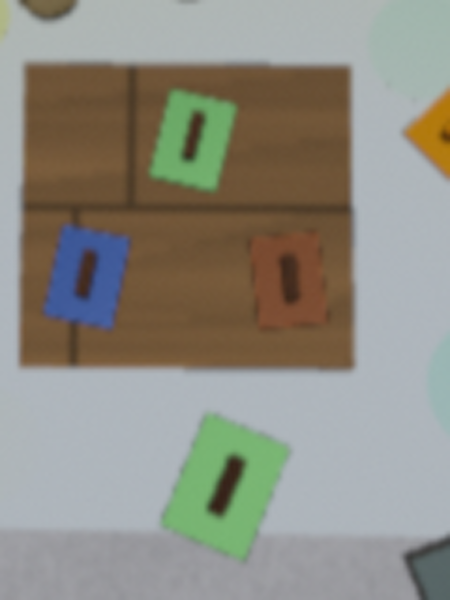

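View pics/reader_top.png

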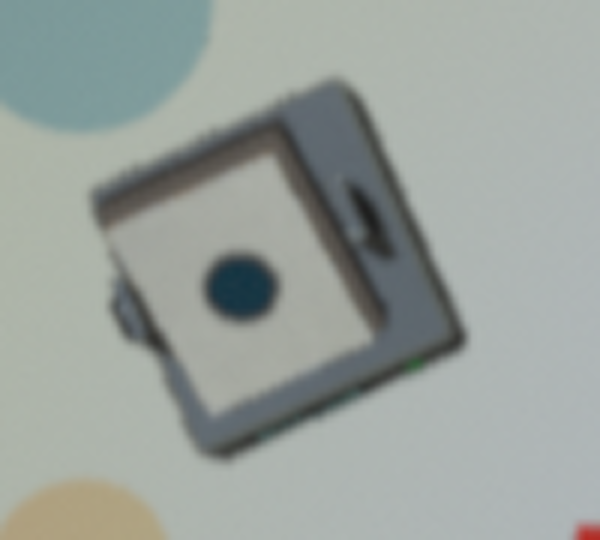

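View pics/reader_scene.png

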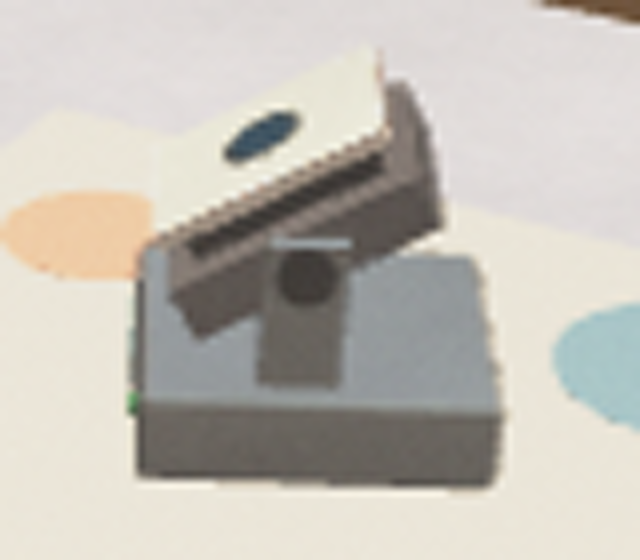

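Confirmed by size and crop. The green slide on the board at top (331,187) measures 80×59 mm, so it is the target. The other, at (340,279), measures 97×71 mm. In the reader crop the low end of the face is at the lower right. Next I'll measure the grasp heading, the tool axes and a first estimate of the face.

```bash
cat > a.py <<'E'
from h import *
img,K,E=load("pics/top0.npz")
hsv=cv2.cvtColor(img,cv2.COLOR_RGB2HSV)
m=cv2.inRange(hsv,(45,80,60),(75,255,255))[:230]
c=max(cv2.findContours(m,cv2.RETR_EXTERNAL,cv2.CHAIN_APPROX_NONE)[0],key=cv2.contourArea)
w=onz(c[:,0,:],0.012,K,E)[:,:2]*1000
b=cv2.boxPoints(cv2.minAreaRect(w.astype(np.float32))); print(b, b.mean(0))
e=[b[1]-b[0],b[2]-b[1]]; e=max(e,key=np.linalg.norm); e=e*np.sign(e[0]); print("slide yaw",np.degrees(np.arctan2(e[1],e[0])))
# rib top
ms=cv2.inRange(hsv,(0,0,0),(30,255,110)); r=np.zeros_like(ms); r[178:197,324:338]=ms[178:197,324:338]
ys,xs=np.nonzero(r); print("rib px",xs.mean(),ys.mean(),len(xs), onz([[xs.mean(),ys.mean()]],0.04,K,E))
T=R.from_rotvec([-0.38075172,  2.02000213, -2.01565098]).as_matrix(); print("tool",T.round(3))
# reader face
o=np.array
tp=o([[107,230],[275,150],[372,345],[212,415],[241,288]])/6+[145,165]-.5+.08
sc=o([[375,50],[388,130],[148,240],[150,140],[262,137]])/8+[330,120]-.5+.06
S=load("pics/scene0.npz")
P={}
# top order: UL(up,+y) UR(up,-y) LR(low,-y) LL(low,+y)? print matches
names=["up+y","up-y","lo-y","lo+y","win"]
smap={"up+y":0,"up-y":1,"lo-y":2,"lo+y":3,"win":4}
for i,n in enumerate(names):
    p,res=tri([(tp[i],K,E),(sc[smap[n]],S[1],S[2])]); P[n]=p; print(n,p.round(4),np.round(res,4))
x=P["up+y"]+P["up-y"]-P["lo-y"]-P["lo+y"]; y=P["up+y"]+P["lo+y"]-P["up-y"]-P["lo-y"]
print(np.linalg.norm(x)/2,np.linalg.norm(y)/2); n=np.cross(x,y); n/=np.linalg.norm(n); print("n",n,"tilt",np.degrees(np.arccos(n[2])),"yaw",np.degrees(np.arctan2(x[1],x[0])),np.degrees(np.arctan2(-y[0],y[1])))
print("top-only on z=.1 window",onz(tp[4:5],0.1,K,E))
E
python3 a.py
```

```text
[[ 571.81757 -173.97003]
 [ 650.1446  -192.18237]
 [ 663.52765 -134.62518]
 [ 585.2006  -116.41284]] [ 617.6726 -154.2976]
slide yaw -13.08964
rib px 331.1923076923077 185.46153846153845 26 [[ 0.61722231 -0.15460261  0.04      ]]
tool [[-0.931 -0.001  0.364]
 [-0.364  0.002 -0.931]
 [-0.    -1.    -0.002]]
up+y [0.5322 0.3459 0.1559] [0.0004 0.0004]
up-y [0.5732 0.2645 0.1595] [0.0005 0.0005]
lo-y [0.4836 0.2247 0.1025] [0. 0.]
lo+y [0.4457 0.3013 0.1097] [0.0002 0.0002]
win [0.5076 0.2845 0.1327] [0.0002 0.0002]
0.11043046572075962 0.08832560467574141
n [-0.40974746 -0.22502802  0.88400759] tilt 27.870359250668063 yaw 25.586508575627096 26.552087226475553
top-only on z=.1 window [[0.5120503  0.29417608 0.1       ]]
```

Call:
jog_arm(targets=[{"translation": [2, 2.4, 0], "turn": [0, 0, -2], "jaw": 1}, {"translation": [5.5, 6.5, 0], "turn": [0, 0, -5], "jaw": 1}, {"translation": [9.5, 11, -0.5], "turn": [0, 0, -9], "jaw": 1}, {"translation": [13.5, 16, -1], "turn": [0, 0, -13], "jaw": 1}, {"translation": [17.5, 20.5, -2], "turn": [0, 0, -17], "jaw": 1}, {"translation": [21.5, 25.5, -3], "turn": [0, 0, -21], "jaw": 1}, {"translation": [25.5, 30.2, -4], "turn": [0, 0, -25], "jaw": 1}, {"translation": [29.5, 35, -6], "turn": [0, 0, -29], "jaw": 1}, {"translation": [33, 39, -7], "turn": [0, 0, -32], "jaw": 1}, {"translation": [36, 42.6, -8], "turn": [0, 0, -34], "jaw": 1}, {"translation": [38, 45, -9], "turn": [0, 0, -34.5], "jaw": 1}, {"translation": [38, 45, -9], "turn": [0, 0, -34.5], "jaw": 1}, {"translation": [38, 45, -9], "turn": [0, 0, -34.5], "jaw": 1}])

```text
clock: 1.78
tool_pos: [0.6163, -0.1557, 0.1412]
tcp_rot: [-0.241, -2.099, 2.1]
contact_force: [-0.2, 0.3, 0.9]
grip_width: 0.0853
```

```bash
cat > snap.py <<'E'
import sys
from cell import readout, viewer, env
from h import *
t=sys.argv[1]
s=readout.read_state(); print(s["clock"],s["tool_pos"].round(4),s["q"].round(3),s["contact_force"].round(2),s["moment"].round(2),round(s["grip_width"],4)); print(R.from_rotvec(s["tcp_rot"]).as_matrix().round(4).tolist())
for n in sys.argv[2:]:
    c=viewer.read_camera(n); cv2.imwrite(f"pics/{n}{t}.png",c["img"][:,:,::-1]); np.savez(f"pics/{n}{t}.npz",**c)
E
python3 snap.py 1 wrist
```

```text
1.775 [ 0.6163 -0.1557  0.1412] [-0.332  0.163  1.763 -0.     1.216  1.469] [-0.22  0.26  0.86] [-0.05  0.02  0.01] 0.0853
[[-0.9738, -0.0007, -0.2273], [0.2273, -0.0002, -0.9738], [0.0006, -1.0, 0.0003]]
```

View pics/wrist1.png

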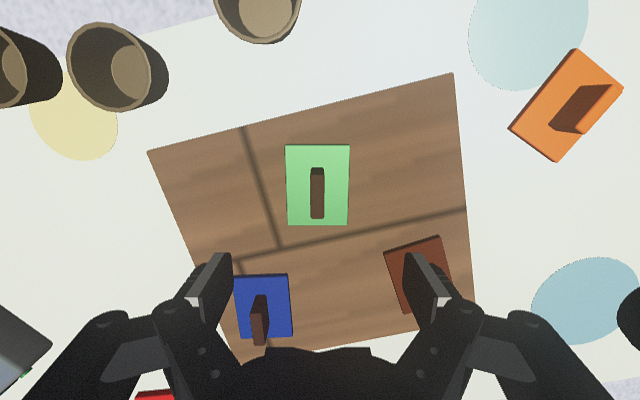

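The wrist view shows the green slide at (317,185), square to the jaws. I'll check its position from this closer view.

```bash
python3 - <<'E'
from h import *
img,K,E=load("pics/wrist1.npz")
hsv=cv2.cvtColor(img,cv2.COLOR_RGB2HSV)
m=cv2.inRange(hsv,(45,80,60),(75,255,255))
c=max(cv2.findContours(m,cv2.RETR_EXTERNAL,cv2.CHAIN_APPROX_NONE)[0],key=cv2.contourArea)
w=onz(c[:,0,:],0.014,K,E)[:,:2]*1000
r=cv2.minAreaRect(w.astype(np.float32)); b=cv2.boxPoints(r); print(r)
e=max([b[1]-b[0],b[2]-b[1]],key=np.linalg.norm); e=e*np.sign(e[0]); print("yaw",np.degrees(np.arctan2(e[1],e[0])))
E
python3 snap.py x
```

```text
((617.2620239257812, -155.3201904296875), (59.1977424621582, 78.74542236328125), 76.9254379272461)
yaw -13.074549
1.825 [ 0.6163 -0.1561  0.1415] [-0.332  0.163  1.763 -0.     1.216  1.469] [ 0.06 -1.44  0.11] [-0.05  0.03 -0.05] 0.0854
[[-0.9737, 0.0, -0.228], [0.228, -0.0003, -0.9737], [-0.0001, -1.0, 0.0003]]
```

Call:
jog_arm(targets=[{"translation": [0.1, 0.05, -2], "turn": [0, 0, 0], "jaw": 1}, {"translation": [0.1, 0.05, -5], "turn": [0, 0, 0], "jaw": 1}, {"translation": [0.1, 0.05, -8], "turn": [0, 0, 0], "jaw": 1}, {"translation": [0.1, 0.05, -10.5], "turn": [0, 0, 0], "jaw": 1}, {"translation": [0.1, 0.05, -11.8], "turn": [0, 0, 0], "jaw": 1}, {"translation": [0.1, 0.05, -12.2], "turn": [0, 0, 0], "jaw": 1}, {"translation": [0.1, 0.05, -12.2], "turn": [0, 0, 0], "jaw": 1}])

```text
clock: 2.7
tool_pos: [0.618, -0.1552, 0.0198]
tcp_rot: [-0.243, -2.1, 2.1]
contact_force: [0.1, 0.3, -0.5]
grip_width: 0.0856
```

Call:
jog_arm(targets=[{"translation": [0, 0, 0], "turn": [0, 0, 0], "jaw": -0.2}, {"translation": [0, 0, 0], "turn": [0, 0, 0], "jaw": -0.6}, {"translation": [0, 0, 0], "turn": [0, 0, 0], "jaw": -1}, {"translation": [0, 0, 0], "turn": [0, 0, 0], "jaw": -1}, {"translation": [0, 0, 0], "turn": [0, 0, 0], "jaw": -1}, {"translation": [0, 0, 0], "turn": [0, 0, 0], "jaw": -1}, {"translation": [0, 0, 0], "turn": [0, 0, 0], "jaw": -1}, {"translation": [0, 0, 0], "turn": [0, 0, 0], "jaw": -1}])

```text
clock: 3.7
tool_pos: [0.618, -0.1549, 0.0197]
tcp_rot: [-0.243, -2.1, 2.1]
contact_force: [0.2, 0.1, 3.6]
grip_width: 0.0105
```

```bash
python3 snap.py 2 wrist
```

```text
3.7 [ 0.618  -0.1549  0.0197] [-0.33   0.306  1.821  0.     1.015  1.47 ] [0.19 0.07 3.59] [ 0.08  0.03 -0.  ] 0.0105
[[-0.9738, 0.0006, -0.2273], [0.2273, -0.0001, -0.9738], [-0.0006, -1.0, -0.0]]
```

View pics/wrist2.png

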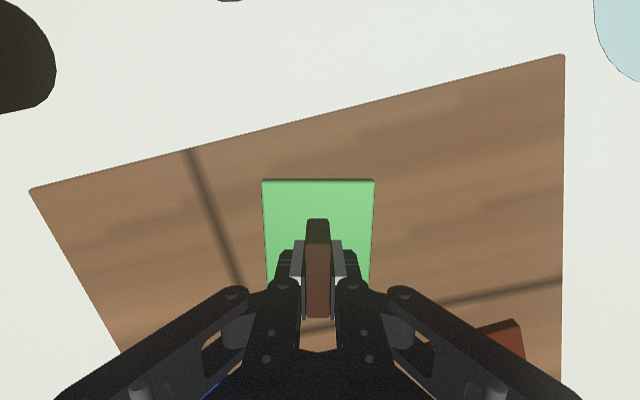

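The rib is between the pads at (317,265). The opening is 10.5 mm, so it is gripped. I'll lift, then move to a viewing point in front of the reader.

Call:
jog_arm(targets=[{"translation": [0, 0, 1], "turn": [0, 0, 0], "jaw": -1}, {"translation": [0, 0, 3], "turn": [0, 0, 0], "jaw": -1}, {"translation": [0, 0, 6], "turn": [0, 0, 0], "jaw": -1}, {"translation": [0, 0, 9], "turn": [0, 0, 0], "jaw": -1}, {"translation": [-1, 1, 12], "turn": [0, 0, 1], "jaw": -1}, {"translation": [-3, 3.5, 15], "turn": [0, 0, 4], "jaw": -1}, {"translation": [-6, 7, 18], "turn": [0, 0, 8], "jaw": -1}, {"translation": [-9.5, 11.5, 20], "turn": [0, 0, 13], "jaw": -1}, {"translation": [-13, 16, 22], "turn": [0, 0, 18], "jaw": -1}, {"translation": [-16.5, 20.5, 23], "turn": [0, 0, 23], "jaw": -1}, {"translation": [-20, 25, 23], "turn": [0, 0, 28], "jaw": -1}, {"translation": [-23.5, 29, 23], "turn": [0, 0, 33], "jaw": -1}, {"translation": [-26.5, 33, 23], "turn": [0, 0, 37], "jaw": -1}, {"translation": [-28.5, 35.2, 23], "turn": [0, 0, 39], "jaw": -1}, {"translation": [-28.8, 35.5, 23], "turn": [0, 0, 39], "jaw": -1}, {"translation": [-28.8, 35.5, 23], "turn": [0, 0, 39], "jaw": -1}, {"translation": [-28.8, 35.5, 23], "turn": [0, 0, 39], "jaw": -1}])

```text
clock: 5.88
tool_pos: [0.3303, 0.1995, 0.2495]
tcp_rot: [-0.451, 1.972, -1.972]
contact_force: [0.5, 0.1, -1.1]
grip_width: 0.0113
```

```bash
python3 snap.py 3 wrist scene top; python3 snap.py x
```

```text
5.875 [0.3303 0.1995 0.2495] [ 0.404 -0.523  2.172 -0.     1.492  1.525] [ 0.51  0.14 -1.06] [-0.03  0.02  0.01] 0.0113
[[-0.9006, 0.0003, 0.4346], [-0.4346, -0.0002, -0.9006], [-0.0002, -1.0, 0.0003]]
6.025 [0.3302 0.1995 0.2493] [ 0.404 -0.522  2.172 -0.     1.492  1.526] [ 0.07 -0.19 -1.86] [ 0.02 -0.    0.01] 0.0106
[[-0.9006, -0.0003, 0.4346], [-0.4346, -0.0003, -0.9006], [0.0004, -1.0, 0.0001]]
```

View pics/wrist3.png

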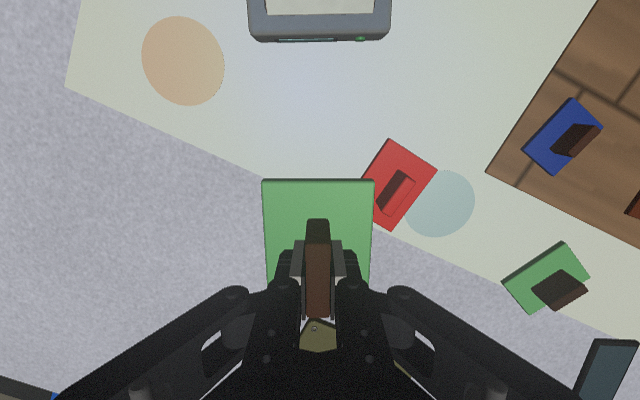

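View pics/scene3.png

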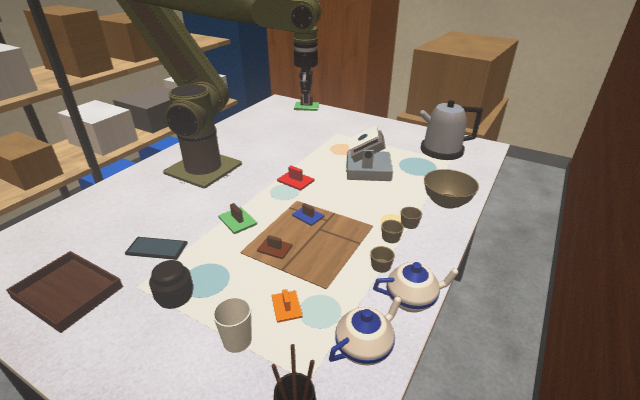

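The slide is held at wrist (318,235) and square. The reader's front edge is at the top of the view, (320,35). I'll work out a standoff with the tool tilted about 28° that brings the face fully into view.

Run:
```python
from h import *
img,K,E=load("pics/wrist3.npz")
T=np.eye(4); T[:3,:3]=[[-0.9006, 0.0003, 0.4346], [-0.4346, -0.0002, -0.9006], [-0.0002, -1.0, 0.0003]]; T[:3,3]=[0.3303,0.1995,0.2495]
X=E@T   # tool->cam
F=np.array([0.5076,0.2845,0.1335]); 
q=R.from_rotvec(np.radians([12.2,-25.2,0])).as_matrix()
N=np.eye(4); N[:3,:3]=q@T[:3,:3]; n=-N[:3,1]; print("n",n)
xs=np.cross(-N[:3,2],n); ys=-N[:3,2]; print(xs,ys)
corn=[F+a*xs+b*ys for a in(.055,-.055) for b in(.045,-.045)]
for h in (0.06,0.1,0.14):
  for back in (0,0.05,0.1,.15):
    p=F+n*h-xs*back; N[:3,3]=p; print(h,back,p.round(3),proj(corn+[F],K,X@np.linalg.inv(N)).round(0).tolist())
```

```text
n [-0.42280776 -0.20434741  0.8828793 ]
[0.79518551 0.38356606 0.46959005] [-4.34606431e-01  9.00596886e-01  3.28660320e-04]
0.06 0 [0.482 0.272 0.186] [[252.0, 138.0], [385.0, 138.0], [261.0, 279.0], [375.0, 278.0], [318.0, 214.0]]
0.06 0.05 [0.442 0.253 0.163] [[246.0, 56.0], [391.0, 56.0], [257.0, 220.0], [379.0, 220.0], [318.0, 145.0]]
0.06 0.1 [0.403 0.234 0.14 ] [[239.0, -40.0], [397.0, -40.0], [253.0, 152.0], [384.0, 152.0], [318.0, 65.0]]
0.06 0.15 [0.363 0.215 0.116] [[231.0, -156.0], [405.0, -157.0], [247.0, 74.0], [389.0, 74.0], [318.0, -30.0]]
0.1 0 [0.465 0.264 0.222] [[262.0, 132.0], [374.0, 132.0], [269.0, 254.0], [367.0, 253.0], [318.0, 197.0]]
0.1 0.05 [0.426 0.245 0.198] [[258.0, 64.0], [378.0, 64.0], [266.0, 202.0], [370.0, 202.0], [318.0, 138.0]]
0.1 0.1 [0.386 0.226 0.175] [[254.0, -14.0], [383.0, -15.0], [263.0, 144.0], [373.0, 144.0], [318.0, 71.0]]
0.1 0.15 [0.346 0.207 0.151] [[248.0, -105.0], [388.0, -106.0], [259.0, 78.0], [377.0, 78.0], [318.0, -6.0]]
0.14 0 [0.448 0.256 0.257] [[270.0, 127.0], [366.0, 127.0], [275.0, 235.0], [361.0, 235.0], [318.0, 184.0]]
0.14 0.05 [0.409 0.237 0.234] [[267.0, 69.0], [369.0, 69.0], [273.0, 189.0], [363.0, 189.0], [318.0, 133.0]]
0.14 0.1 [0.369 0.218 0.21 ] [[264.0, 3.0], [372.0, 3.0], [270.0, 138.0], [366.0, 138.0], [318.0, 75.0]]
0.14 0.15 [0.329 0.198 0.187] [[260.0, -71.0], [376.0, -71.0], [267.0, 81.0], [369.0, 81.0], [318.0, 10.0]]
```

Call:
jog_arm(targets=[{"translation": [1, 0.5, -0.5], "turn": [1.2, -2.5, 0], "jaw": -1}, {"translation": [3, 1.4, -2], "turn": [4, -8, 0], "jaw": -1}, {"translation": [5, 2.4, -4], "turn": [7, -14.5, 0], "jaw": -1}, {"translation": [7, 3.4, -5.5], "turn": [10, -20.7, 0], "jaw": -1}, {"translation": [8, 3.8, -6], "turn": [12.2, -25.2, 0], "jaw": -1}, {"translation": [8, 3.8, -6], "turn": [12.2, -25.2, 0], "jaw": -1}, {"translation": [8, 3.8, -6], "turn": [12.2, -25.2, 0], "jaw": -1}, {"translation": [8, 3.8, -6], "turn": [12.2, -25.2, 0], "jaw": -1}])

```text
clock: 7.02
tool_pos: [0.4103, 0.2383, 0.1905]
tcp_rot: [0.036, 1.857, -1.657]
contact_force: [-0.1, -0.4, -1.6]
grip_width: 0.0107
```

```bash
python3 snap.py 4 wrist; python3 snap.py x
python3 - <<'E'
from h import *
img,K,E=load("pics/wrist4.npz")
cv2.imwrite("pics/w4crop.png",cv2.resize(img[0:200,220:420],None,fx=3,fy=3,interpolation=cv2.INTER_CUBIC)[:,:,::-1])
E
```

```text
7.025 [0.4103 0.2383 0.1905] [ 0.399 -0.586  2.362  0.032  0.877  1.504] [-0.08 -0.43 -1.64] [-0.1   0.31  0.04] 0.0107
[[-0.7943, 0.4232, 0.4359], [-0.3849, 0.2047, -0.9], [-0.4701, -0.8826, 0.0003]]
7.075 [0.4103 0.2383 0.1904] [ 0.399 -0.586  2.362  0.032  0.877  1.504] [-0.05 -0.42 -0.45] [-0.15  0.29  0.03] 0.0106
[[-0.7942, 0.4232, 0.436], [-0.3849, 0.2047, -0.9], [-0.4701, -0.8826, 0.0003]]
```

View pics/wrist4.png

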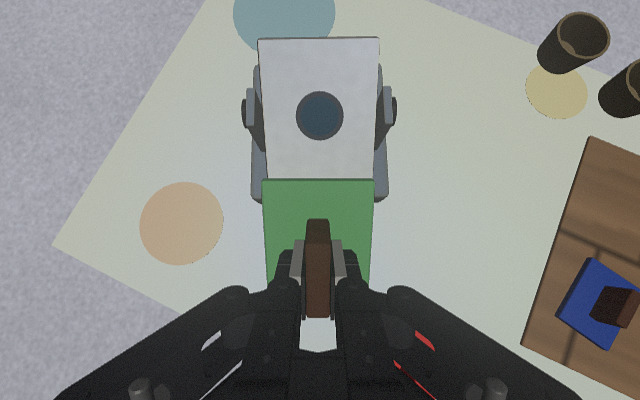

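View pics/w4crop.png

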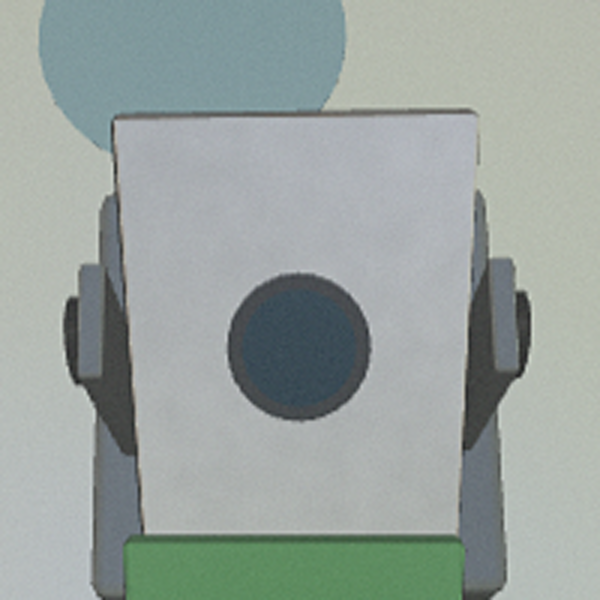

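The wrist crop shows the face's top corners at about (259,39) and (379,38), the window centre at (319.5,115) and the side edges running down to row 179. The bottom edge is hidden by the slide. I'll fit x, y, heading and tilt to these points and the first two views, with the pivot at 0.10 m.

```bash
cat > fit.py <<'E'
from h import *
from scipy.optimize import least_squares
W=load("pics/wrist4.npz");T=load("pics/top0.npz");S=load("pics/scene0.npz")
c=lambda p,s,o:(np.array(p,float)+.5)/s-.5+np.array(o)
def win(img,x0,x1,y0,y1,th):
    g=img[y0:y1,x0:x1].astype(int); m=((g[...,2]-g[...,0])>th).astype(np.uint8)
    k=max(cv2.findContours(m,0,1)[0],key=cv2.contourArea); e=cv2.fitEllipse(k); return np.array(e[0])+[x0,y0],e[1]
ww=win(W[0],285,355,80,150,12); tw=win(T[0],170,200,198,225,12); sw=win(S[0],352,372,128,146,12); print(ww,tw,sw)
ww,tw,sw=ww[0],tw[0],sw[0]
def face(p):
    x,y,yaw,t,zp=p; h=np.array([np.cos(yaw),np.sin(yaw),0]); yy=np.array([-np.sin(yaw),np.cos(yaw),0])
    n=-np.sin(t)*h+[0,0,np.cos(t)]; xx=np.cos(t)*h+[0,0,np.sin(t)]; return np.array([x,y,zp])+.039*n,xx,yy,n
tl=c([[116,118],[477,115]],3,[220,0]); bl=c([[145,533],[459,533]],3,[220,0])
tt=c([[107,230],[275,150],[372,345],[212,415]],6,[145,165]); ss=c([[375,50],[388,130],[148,240]],8,[330,120])
def res(p,full=False):
    F,xx,yy,n=face(p[:5]); C=[F+.055*a*xx+.045*b*yy for a,b in((1,1),(1,-1),(-1,-1),(-1,1))]
    r={}
    r["w"]=(proj([F],*W[1:])-ww).ravel()
    r["wc"]=(proj(C[:2],*W[1:])-tl).ravel()
    pl=proj(C,*W[1:])
    f=lambda a,b,v:a[0]+(b[0]-a[0])*(v-a[1])/(b[1]-a[1])
    r["we"]=np.array([f(pl[0],pl[3],bl[0,1])-bl[0,0],f(pl[1],pl[2],bl[1,1])-bl[1,0]])
    r["t"]=(proj([F],*T[1:])-tw).ravel(); r["tc"]=(proj(C,*T[1:])-tt).ravel()*.7
    r["s"]=(proj([F],*S[1:])-sw).ravel(); r["sc"]=(proj(C[:3],*S[1:])-ss).ravel()*.7
    r["z"]=np.array([(p[4]-.1)/.001])
    return r if full else np.concatenate(list(r.values()))
def run(keys=None,p0=[.524,.293,.45,.49,.1]):
    fn=res if keys is None else (lambda p:np.concatenate([v for k,v in res(p,True).items() if k in keys]))
    return least_squares(fn,p0,loss="soft_l1",x_scale=[.01,.01,.01,.01,.001]).x
for ks in (None,["w","wc","we","z"],["t","tc","s","sc","z"]):
    p=run(ks); print(ks,p[:2].round(4),"yaw,tilt",np.degrees(p[2:4]).round(2),p[4].round(4),"F",face(p)[0].round(4),"n",face(p)[3].round(4))
    if ks is None: print({k:v.round(1).tolist() for k,v in res(p,True).items()})
E
python3 fit.py
```

```text
(array([319.32871628, 115.4898262 ]), (37.26786422729492, 38.834625244140625)) (array([184.70849895, 212.46830273]), (9.128491401672363, 9.668935775756836)) (array([362.34796047, 136.35515785]), (2.7515869140625, 7.830723762512207))
None [0.5237 0.2921] yaw,tilt [26.6  28.06] 0.0978 F [0.5073 0.2839 0.1322] n [-0.4206 -0.2107  0.8824]
{'w': [0.2, -0.1], 'wc': [-0.5, 0.0, 0.9, -0.5], 'we': [-0.8, 0.3], 't': [0.2, 0.2], 'tc': [-0.3, 0.2, -0.2, 0.5, 0.4, -0.2, -0.0, 0.5], 's': [-0.2, 0.5], 'sc': [-0.4, -0.5, -0.5, 0.1, -0.1, -0.5], 'z': [-2.2]}
['w', 'wc', 'we', 'z'] [0.5234 0.292 ] yaw,tilt [26.61 28.52] 0.0986 F [0.5068 0.2836 0.1328] n [-0.4269 -0.2139  0.8786]
['t', 'tc', 's', 'sc', 'z'] [0.5251 0.2915] yaw,tilt [25.98 28.29] 0.0998 F [0.5084 0.2834 0.1341] n [-0.426  -0.2076  0.8806]
```

The three fits agree to within about 1 mm and 0.7°: yaw 26.5°, tilt 28.3°, centre (0.507, 0.284, 0.133). Next I'll move to a standoff 30 mm off the face along its normal.

Call:
jog_arm(targets=[{"translation": [1, 0.5, 0], "turn": [0, 0, 0.2], "jaw": -1}, {"translation": [3, 1.4, -0.5], "turn": [0.1, -0.1, 0.4], "jaw": -1}, {"translation": [5, 2.3, -1], "turn": [0.1, -0.2, 0.6], "jaw": -1}, {"translation": [7, 3.2, -1.6], "turn": [0.1, -0.2, 0.6], "jaw": -1}, {"translation": [7.85, 3.6, -1.9], "turn": [0.1, -0.2, 0.6], "jaw": -1}, {"translation": [7.85, 3.6, -1.9], "turn": [0.1, -0.2, 0.6], "jaw": -1}, {"translation": [7.85, 3.6, -1.9], "turn": [0.1, -0.2, 0.6], "jaw": -1}])

```text
clock: 7.95
tool_pos: [0.4879, 0.2741, 0.1703]
tcp_rot: [0.028, 1.854, -1.647]
contact_force: [0.5, -0.3, -1.1]
grip_width: 0.0108
```

```bash
python3 snap.py 5 wrist scene top
python3 - <<'E'
from h import *
for n,(a,b,c,d),s in (("wrist",(80,300,200,440),3),("scene",(80,200,320,440),6),("top",(160,260,140,250),6)):
    img=load(f"pics/{n}5.npz")[0]; k=cv2.resize(img[a:b,c:d],None,fx=s,fy=s,interpolation=cv2.INTER_CUBIC)[:600,:800]; cv2.imwrite(f"pics/{n}5c.png",k[:,:,::-1])
E
```

```text
7.95 [0.4879 0.2741 0.1703] [ 0.402 -0.313  2.217  0.041  0.747  1.487] [ 0.48 -0.29 -1.11] [-0.11  0.24 -0.05] 0.0108
[[-0.7888, 0.4232, 0.4457], [-0.3929, 0.2105, -0.8952], [-0.4727, -0.8812, 0.0002]]
```

View pics/wrist5c.png

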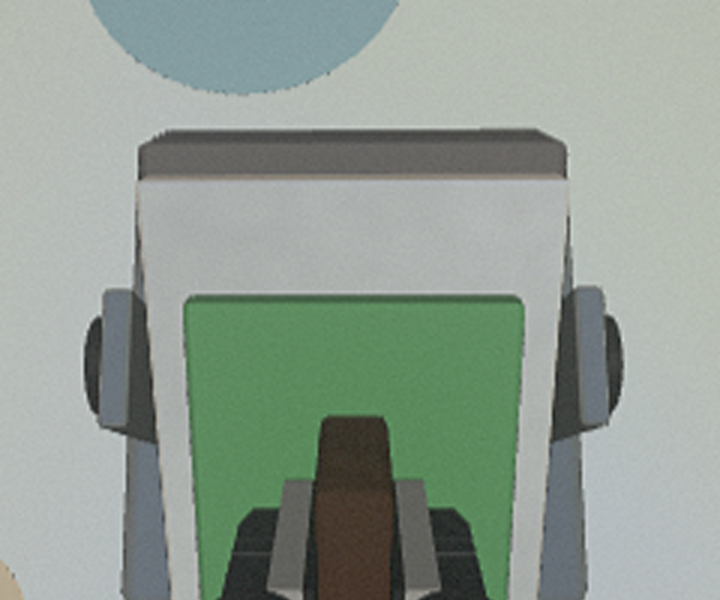

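View pics/scene5c.png

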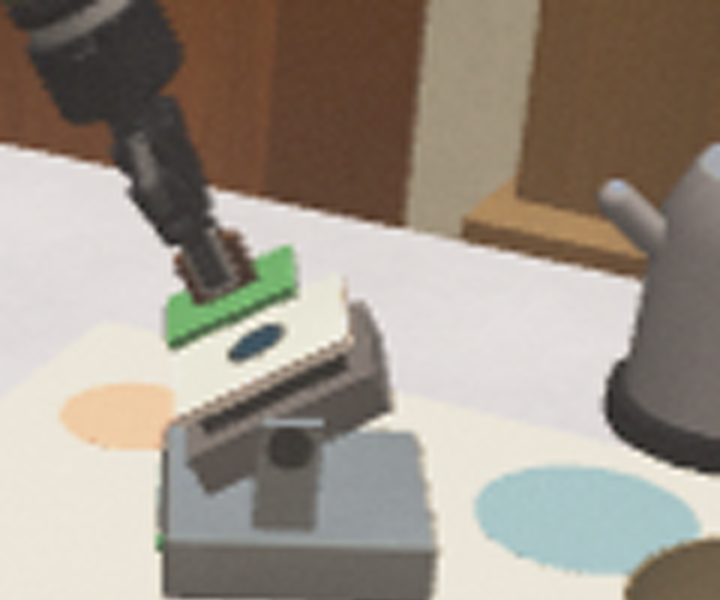

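View pics/top5c.png

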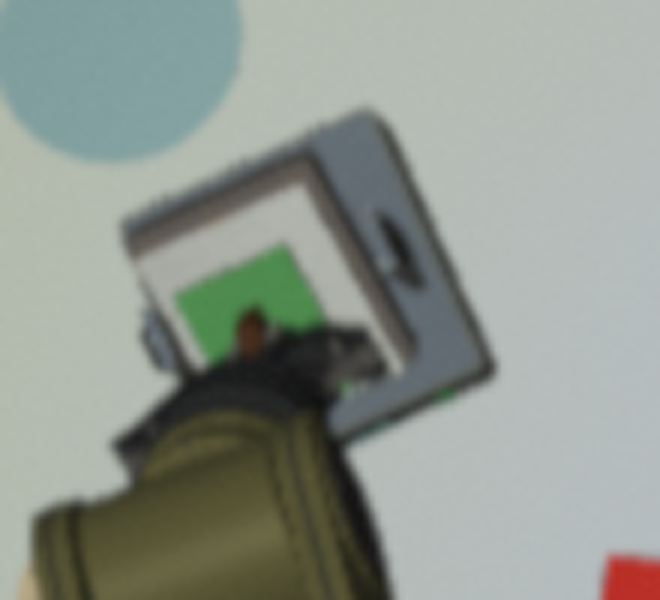

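The wrist view shows the slide square to the face and laterally centred: slide columns (262,374), face columns (247,389). Next I'll check centring along the slope, and the slide's pose in the grip, from these edges.

Run:
```python
from h import *
from scipy.optimize import least_squares
W=load("pics/wrist5.npz"); c=lambda p:(np.array(p,float)+.5)/3-.5+np.array([200,80])
Tm=np.array([[-0.7888, 0.4232, 0.4457], [-0.3929, 0.2105, -0.8952], [-0.4727, -0.8812, 0.0002]]); p=np.array([0.4879,0.2741,0.1703])
xx=-Tm[:,0]; n=-Tm[:,1]; yy=-Tm[:,2]
for nm in ("up","und"):
  pass
def tile(s,l,d): # underside centre = p - n*d + xx*s+yy*l
    return p-n*d+xx*s+yy*l
obs=c([[186,303],[523,303],[184,296],[524,296]])
def r(v):
    o=tile(*v[:3]); cth,sth=np.cos(v[3]),np.sin(v[3]); X=cth*xx+sth*n; N=cth*n-sth*xx
    P=[o+.04*X+.03*b*yy+h*N for h,b in((.008,1),(.008,-1),(0,1),(0,-1))]; return (proj(P,*W[1:])-obs).ravel()
for fix in (0,1):
    f=(lambda v:np.r_[r([*v[:2],.0137,v[2]]),v[2]/.03]) if fix else (lambda v:np.r_[r(v),(v[2]-.0137)/.002,v[3]/.03])
    s=least_squares(f,[0,0,0] if fix else [0,0,.0137,0]); print("slide in tool (up-slope,lat,[dist],pitch)",s.x.round(4),s.fun.round(1))
F=np.array([0.5074,0.2837,0.133])
C=[F+.055*a*xx+.045*b*yy for a,b in((1,1),(1,-1))]
print("pred top corners",proj(C,*W[1:]),"obs",c([[139,181],[567,180]]))
for z in (-.002,0,.002): print(z,proj([C[0]+n*z],*W[1:]),proj([C[0]+.002*xx+n*z],*W[1:]))
print("TCP in face frame", [(p-F)@v for v in (xx,yy,n)])
```

```text
slide in tool (up-slope,lat,[dist],pitch) [-0.0013  0.0003  0.0137 -0.0147] [-1.6  0.7  1.4  0.6  1.8 -0.6 -1.6 -0.7  0.  -0.5]
slide in tool (up-slope,lat,[dist],pitch) [-0.0013  0.0003 -0.0148] [-1.6  0.7  1.4  0.6  1.8 -0.6 -1.6 -0.7 -0.5]
pred top corners [[245.71560955 138.10926964]
 [390.9289291  137.97739185]] obs [[246.         140.        ]
 [388.66666667 139.66666667]]
-0.002 [[246.45086984 137.71532564]] [[246.20793378 134.47087342]]
0 [[245.71560955 138.10926964]] [[245.46763583 134.83240351]]
0.002 [[244.9649407  138.51146937]] [[244.71177024 135.20153618]]
TCP in face frame [np.float64(-0.0015217299999999692), np.float64(8.976999999998492e-05), np.float64(0.043141959999999986)]
```

Centred to within about 2 mm, so I'll correct 2 mm up-slope and advance 22 mm of the roughly 29 mm gap along the normal.

Call:
jog_arm(targets=[{"translation": [0.37, 0.19, -0.35], "turn": [0, 0, 0], "jaw": -1}, {"translation": [0.58, 0.29, -0.79], "turn": [0, 0, 0], "jaw": -1}, {"translation": [0.79, 0.4, -1.23], "turn": [0, 0, 0], "jaw": -1}, {"translation": [0.96, 0.48, -1.58], "turn": [0, 0, 0], "jaw": -1}, {"translation": [1.09, 0.54, -1.85], "turn": [0, 0, 0], "jaw": -1}, {"translation": [1.09, 0.54, -1.85], "turn": [0, 0, 0], "jaw": -1}, {"translation": [1.09, 0.54, -1.85], "turn": [0, 0, 0], "jaw": -1}])

```text
clock: 8.98
tool_pos: [0.4992, 0.2796, 0.152]
tcp_rot: [0.029, 1.854, -1.647]
contact_force: [-0.5, -0.9, -0.5]
grip_width: 0.0109
```

```bash
cat > st.py <<'E'
from cell import readout
from h import *
s=readout.read_state(); T=R.from_rotvec(s["tcp_rot"]).as_matrix(); xx,n,yy=-T[:,0],-T[:,1],-T[:,2]
F=np.array([0.5074,0.2837,0.133]); p=s["tool_pos"]-F
print(s["clock"],"face frame mm",[round(1000*float(p@v),1) for v in(xx,yy,n)],"gap est",round(1000*(p@n)-13.7,1),"f x,y,n",[round(float(s["contact_force"]@v),2) for v in(xx,yy,n)],"m",(s["moment"]).round(2),round(s["grip_width"],4))
E
python3 st.py; python3 snap.py 6 scene wrist; python3 -c "
from h import *
i=load('pics/scene6.npz')[0]; cv2.imwrite('pics/scene6c.png',cv2.resize(i[110:190,330:410],None,fx=7,fy=7,interpolation=cv2.INTER_CUBIC)[:,:,::-1])"
```

```text
8.975 face frame mm [0.9, -0.0, 21.0] gap est 7.3 f x,y,n [-1.0, -0.61, -0.01] m [-0.08  0.29 -0.02] 0.0109
8.975 [0.4992 0.2796 0.152 ] [ 0.403 -0.258  2.207  0.043  0.701  1.487] [-0.51 -0.93 -0.48] [-0.08  0.29 -0.02] 0.0109
[[-0.7887, 0.4236, 0.4455], [-0.3926, 0.2106, -0.8953], [-0.4731, -0.881, 0.0002]]
```

View pics/scene6c.png

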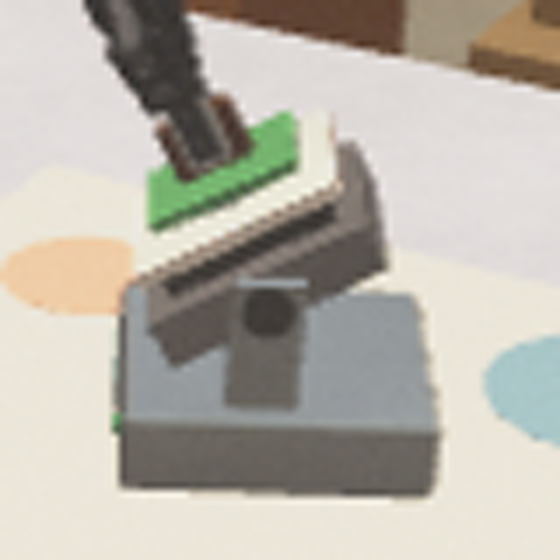

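Still clear of the face. I'll advance 6 mm slowly, then go in small steps and watch the force.

Call:
jog_arm(targets=[{"translation": [0.08, 0.04, -0.18], "turn": [0, 0, 0], "jaw": -1}, {"translation": [0.17, 0.08, -0.35], "turn": [0, 0, 0], "jaw": -1}, {"translation": [0.25, 0.13, -0.53], "turn": [0, 0, 0], "jaw": -1}, {"translation": [0.25, 0.13, -0.53], "turn": [0, 0, 0], "jaw": -1}, {"translation": [0.25, 0.13, -0.53], "turn": [0, 0, 0], "jaw": -1}])

```text
clock: 9.7
tool_pos: [0.5016, 0.2808, 0.1466]
tcp_rot: [0.028, 1.854, -1.647]
contact_force: [-1.3, -1.2, 0.7]
grip_width: 0.0114
```

```bash
python3 st.py
```

```text
9.7 face frame mm [0.7, -0.0, 15.0] gap est 1.3 f x,y,n [-1.14, -0.5, 1.4] m [-0.19  0.34 -0.03] 0.0114
```

Call:
jog_arm(targets=[{"translation": [0.04, 0.02, -0.09], "turn": [0, 0, 0], "jaw": -1}, {"translation": [0.08, 0.04, -0.18], "turn": [0, 0, 0], "jaw": -1}, {"translation": [0.08, 0.04, -0.18], "turn": [0, 0, 0], "jaw": -1}, {"translation": [0.08, 0.04, -0.18], "turn": [0, 0, 0], "jaw": -1}])

```text
clock: 10.2
tool_pos: [0.5025, 0.2813, 0.1449]
tcp_rot: [0.029, 1.854, -1.647]
contact_force: [-2.7, -2.3, 1.1]
grip_width: 0.0109
```

```bash
python3 st.py
```

```text
10.2 face frame mm [0.8, -0.0, 13.1] gap est -0.6 f x,y,n [-2.49, -0.83, 2.59] m [-0.18  0.31 -0.04] 0.0109
```

Call:
jog_arm(targets=[{"translation": [0.04, 0.02, -0.09], "turn": [0, 0, 0], "jaw": -1}, {"translation": [0.08, 0.04, -0.18], "turn": [0, 0, 0], "jaw": -1}, {"translation": [0.08, 0.04, -0.18], "turn": [0, 0, 0], "jaw": -1}, {"translation": [0.08, 0.04, -0.18], "turn": [0, 0, 0], "jaw": -1}])

```text
clock: 10.7
tool_pos: [0.5033, 0.2817, 0.1431]
tcp_rot: [0.029, 1.854, -1.647]
contact_force: [-2.7, -1.8, 2.5]
grip_width: 0.0106
```

```bash
python3 st.py
```

```text
10.7 face frame mm [0.8, 0.0, 11.1] gap est -2.6 f x,y,n [-1.68, -0.4, 3.73] m [-0.15  0.18 -0.04] 0.0106
```

The slope is about 0.6 N/mm, which matches the spring. The depression is about 4 mm now, so I'll go 2 mm more, let it settle and look.

Call:
jog_arm(targets=[{"translation": [0.04, 0.02, -0.09], "turn": [0, 0, 0], "jaw": -1}, {"translation": [0.08, 0.04, -0.18], "turn": [0, 0, 0], "jaw": -1}, {"translation": [0.08, 0.04, -0.18], "turn": [0, 0, 0], "jaw": -1}, {"translation": [0.08, 0.04, -0.18], "turn": [0, 0, 0], "jaw": -1}, {"translation": [0.08, 0.04, -0.18], "turn": [0, 0, 0], "jaw": -1}])

```text
clock: 11.32
tool_pos: [0.5042, 0.2821, 0.1414]
tcp_rot: [0.029, 1.854, -1.647]
contact_force: [-3.0, -2.0, 4.1]
grip_width: 0.0111
```

```bash
python3 st.py; python3 snap.py 7 scene wrist top >/dev/null;python3 st.py; python3 -c "
from h import *
i=load('pics/scene7.npz')[0]; j=load('pics/scene0.npz')[0]; f=lambda i:cv2.resize(i[115:185,335:400],None,fx=6,fy=6,interpolation=cv2.INTER_CUBIC)
cv2.imwrite('pics/scene7c.png',np.hstack([f(j),f(i)])[:,:,::-1])
i=load('pics/wrist7.npz')[0]; cv2.imwrite('pics/wrist7c.png',cv2.resize(i[80:280,200:440],None,fx=3,fy=3,interpolation=cv2.INTER_CUBIC)[:,:,::-1])"
```

```text
11.325 face frame mm [0.8, 0.0, 9.1] gap est -4.6 f x,y,n [-1.23, -0.43, 5.26] m [-0.03  0.13 -0.05] 0.0111
11.475 face frame mm [0.8, -0.0, 9.1] gap est -4.6 f x,y,n [-1.3, 0.27, 5.35] m [ 0.01  0.07 -0.03] 0.0106
```

View pics/scene7c.png

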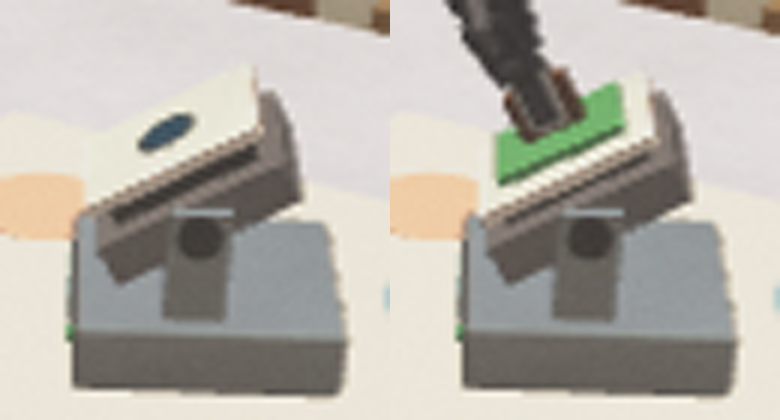

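View pics/wrist7c.png

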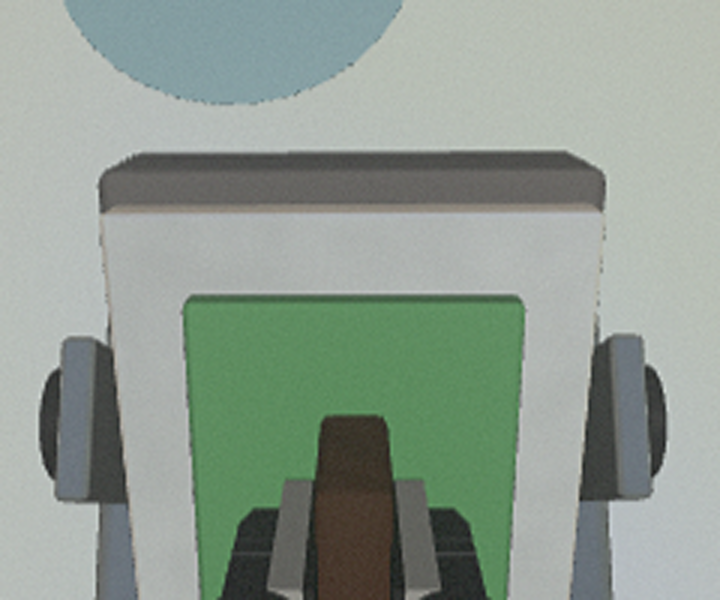

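The scene crop (left: start, right: now) shows the gap behind the plate about halved and the head unmoved. The wrist crop shows the slide square on the plate. I'll check centring numerically by casting rays onto the contact plane.

Run:
```python
from h import *
from cell import readout
W=load("pics/wrist7.npz"); c=lambda p:(np.array(p,float)+.5)/3-.5+np.array([200,80])
s=readout.read_state(); T=R.from_rotvec(s["tcp_rot"]).as_matrix(); xx,n,yy=-T[:,0],-T[:,1],-T[:,2]; p=s["tool_pos"]
def on(uv,d):
    o,r=ray(uv,*W[1:]); q=o+r*(((p-n*d-o)@n)/(r@n))[:,None]-p; return np.c_[q@xx,q@yy]*1000
print("face top corners",on(c([[102,212],[604,211]]),.0137).round(1),"edges low",on(c([[128,500],[581,500]]),.0137).round(1))
print("slide underside far",on(c([[184,296],[524,296]]),.0137).round(1),"top far",on(c([[186,303],[522,303]]),.0057).round(1))
S0=load("pics/scene0.npz")[0];S7=load("pics/scene7.npz")[0]
# head edge/base shift
a=cv2.cvtColor(S0,cv2.COLOR_RGB2GRAY);b=cv2.cvtColor(S7,cv2.COLOR_RGB2GRAY)
for nm,(y,h,x,w) in {"base":(152,30,345,50),"headend":(129,30,374,16)}.items():
    print(nm,cv2.phaseCorrelate(np.float64(a[y:y+h,x:x+w]),np.float64(b[y:y+h,x:x+w])))
T0=load("pics/top0.npz")[0];T7=load("pics/top7.npz")[0]; d=np.abs(T0.astype(int)-T7).max(2)>40; print("top changed left-of-arm px near others",d[165:255,285:380].sum(),d[125:160,255:345].sum(),d[170:275,395:465].sum())
```

```text
face top corners [[ 53.7  44.7]
 [ 53.8 -43.6]] edges low [[ -2.7  44.7]
 [ -2.8 -44. ]]
slide underside far [[ 38.4  31.2]
 [ 38.4 -30.4]] top far [[ 39.3  29.4]
 [ 39.2 -28.6]]
base ((-0.05299637774205834, -0.03681254006624357), 0.9712595099511864)
headend ((0.12217659972972861, 0.5920536278949751), 0.8753495384493674)
top changed left-of-arm px near others 405 0 0
```

Centred within about 1 mm, square, force about right, head and bystanders unmoved. Handing in.

```bash
python3 st.py; python3 -c "
from cell import env
print(env.job_done())"; python3 st.py
```

```text
11.475 face frame mm [0.8, -0.0, 9.1] gap est -4.6 f x,y,n [-1.3, 0.27, 5.35] m [ 0.01  0.07 -0.03] 0.0106
the job is handed in; nothing more can be done
None
the job is handed in; nothing more can be done
```

I picked up the smaller green slide (80×59 mm, on the board) by its rib and pressed it flat on the reader's face. I handed the job in at 11.5 s with the arm still gripping and pressing.

Last checks before hand-in:
- **Centring and squareness:** the slide was within about 1 mm of the face centre in both directions, and it looked square in the wrist view.
- **Press:** the force along the face normal read 5.3 N. Adding about 1 N for the slide's weight gives about 6.3 N, or roughly 6.6 mm pressed in. The TCP position gave 4.6 mm instead, but that depends on my fitted face height, which is good to about 2 mm. Both values are within the allowed 2.5 to 10.5 mm.
- **Flush:** I did not measure this directly after contact. The tool was within about 0.5° of the fitted face normal. An earlier check put the slide about 0.8° off in the grip, before it could settle on the face.
- **Reader tilt:** the base had not moved. The image of the head end shifted by 0.6 px, which I put down mostly to the white plate being pressed in.
- **Bystanders:** no change around the cups, caddy and paper cup in the top view. Around the board, the changed area (405 px) matched the removed green slide.

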